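# Clip the isolator key onto the snap hook

## Task

The drill is out of use: clip its key fob onto the bench's snap hook by gently pushing the steel ring in against the sprung gate, until the ring is through and the gate has snapped shut behind it. Then give the fob a light pull (about 5 N) straight back against the shut gate to feel that it is caught, lower it until it rests on the bench with its ring still in the hook, and let go. Never force the hook (12 N at most), and leave the other things on the bench where they are.

Things in the scene. Friction and masses are not known exactly. Their poses are not given: they have to be found in the camera images.
- key_fob: Loose key fob, about 70 g, lying flat. Orange grip bar 76 x 24 x 20 mm (x, y, z); origin at the centre of the grip's underside, x along the bar towards the ring, z up. At the +x end a flat steel ring fixed rigidly in the bar's plane; at the -x end a small brass key blade reaching to x = -68 mm.
- fob_center (a point): Centre of the orange grip (10 mm above its underside): the place to grasp, across its 24 mm width. Axes as key_fob.
- ring_center (a point): Centre of the fob's steel ring: 75 mm ahead of fob_center along the fob's x, same height. The ring lies flat in the fob's x-y plane: inside diameter 44 mm, wire 5 mm thick, so its leading wire's centre lies 24.5 mm beyond ring_center. Axes as key_fob.
- key_post: Snap hook of 8 mm steel bar on a grey slotted base plate 64 x 60 x 6 mm fixed to the bench. The hook is an upright closed loop in the x-z plane, gate on its near (-x) side. x points into the hook (the way to push), z up. Origin on the bench below hook_mouth; the plate begins 15 mm beyond it. The hook stands in a stiff rubber bush: it gives about 0.06 mm per newton.
- hook_mouth (a point): Nominal point on the axis of the shut gate, 49 mm above the bench, on the base plate's frame (axes as key_post). The bush is clamped somewhere along the slot, so the real hook and gate stand up to 7 mm nearer or farther along x than this point: find them by touch. y and heights are true. From the real gate axis to the back bar's inner face: 40 mm.
- gate (a joint): Angle of the sprung gate, an upright brass bar 7 mm thick hinged 33 mm below hook_mouth; round tip's top 6.5 mm above it. 0 shut, presses inward only, to 0.95 rad. A level ring at hook_mouth's height pushes it in (up to about 8 N) and passes its tip about 25 mm in (deeper if lower); then it springs shut. The hook's nose ends 10.5 mm above hook_mouth, its top 45 mm; top of its lower bar 33 mm below.
- valve_1: Small grey valve body, 38 x 46 x 86 mm, standing; a bystander. Origin under its centre.
- valve_2: Second small grey valve body, a bystander like valve_1.
- nipple: Grey hexagon pipe nipple, 27 x 31 x 37 mm, standing; a bystander. Origin under its centre.
- marker_pen: White and black marker pen, 17 x 125 x 17 mm, lying; a bystander. Origin under its centre.
- tape: Yellow roll of tape, 77 mm across, 19 mm high, lying; a bystander. Origin under its centre.

How it is judged:
By the outcome, as a careful person would: the job done as asked, in the order asked, and still so for the second after the job is handed in, with the robot touching nothing.
It also fails if it takes over 67 s, if anything falls off the work surface, if the arm or the gripper's body presses on something with over 40 N, if the wrist force passes 120 N, or if a joint passes its speed limit or range.

## Robot

A 7-joint arm with a two-finger parallel gripper is mounted at the origin on a cart in front of the work surface, level with it; the furniture and walls round the work are solid. World frame = base frame: x ahead of the robot, y to its left, z up, the work surface at z = 0. Lengths are in m, angles in degrees, forces in N, time in s.
With the tool pointing down it reaches from about 0.425 to 0.875 m from the base axis. Payload 4.7 kg.
Tool frame: the origin (TCP) lies midway between the tips of the shut fingers; the grasp point (between the pads) lies 19 mm behind it; z points along the fingers, x is the direction in which the jaws open and shut, and the axes are right-handed (so a half turn about z gives the same grasp; the last joint's range is limited). The gripper opens to 87 mm and grips with 3 to 60 N. Pads are 19 mm wide; open, the fingers measure 117 mm over their backs; the gripper's body (75 mm by 190 mm) begins 51 mm behind the grasp point.
Start: joints at [-72.416, 18.392, -4.016, 83.108, 1.295, 78.541, -3.26], TCP at [0.188, 0.622, 0.223] pointing down, gripper open.
Joint ranges: [-163.93, 163.93], [-17.29, 119.83], [-79.2, 71.16], [3.27, 140.29], [-89.18, 269.18], [5.43, 117.66], [-154.24, 154.24]. Speed limits (degrees/s): [147.25, 147.25, 180, 180, 180, 180, 180].

## Interface

Orientations are given as [roll, pitch, yaw] about the fixed x, y, z axes, in that order (R = Rz(yaw) Ry(pitch) Rx(roll)).
In Python, from cell import telemetry, optics, env gives the robot as it stands.
- The arm moves only by the tool arm_command, never from a script. Its arguments are lists of equal length, an entry for each row: "translation": the shift along the tool's x, y, z in cm, a list of three; "twist": the turn about the tool's z in degrees. In form: {"translation": [[x, y, z], ...], "twist": [twist, ...]}. A call has 1 to 10 rows; each row shifts and turns the pose as measured when the row begins, along the tool's axes as they then stand; what a row does not reach is not made up. A row lasts 1/8 s, in which the tool goes at most 62.5 mm and 10.7 degrees, less where a joint would pass 70% of its speed; a pose out of reach is approached as far as the arm can. A call is refused whole if a number of a shift passes 6.25 or a number of a turn 10.7, either way. A call with a gripper value outside its range is refused whole. "grip" is the opening in per cent of the stroke, from 0 (shut) to 100 (fully open), set as the call begins (left out, the last holds). The fingers move at their own pace and stop on an object; "force" is the grip in N (left out, the last holds). Time passes only in rows, so rows that do not move let the fingers close. It gives the time, the measured TCP pose, the force and the opening at its end, in the units of the state.
- telemetry.get_obs(): the state, without advancing time (a new reading comes with each control period).
- optics.read_camera(name): name is "scene" or "side" or "wrist"; returns a dict with "img" (480x640x3 uint8, blue, green, red), "fx", "fy", "cx", "cy" (pixels), "extrinsics" (4x4, takes a point from camera to world coordinates); the wrist camera has in their place "hand_eye" (4x4, takes a point from camera to tool coordinates, whose origin is the TCP and whose axes are the tool frame's). Camera axes: x right, y up, looking along -z (the intrinsics and any distortion apply to the point x, -y, -z); pixel columns grow to the right and rows downward; lengths in m; the calibration is good to about 2 mm. A picture is of the moment at which its call begins: read the wrist's pose just before it. There is no depth.
- env.sign_off(): hands the job in, once; it reports no verdict.
The state is a dict: "time_s": time; "qpos": joint angles; "joint_velocities": joint speeds; "effort": joint torques, N m; "tool_pos": TCP position; "tool_rot": TCP orientation; "force": force on the tool from outside, world axes, zero at the start; "wrist_torque": the same for the moment, N m; "grip_width": finger opening in m.
Only numpy, scipy, OpenCV 4.12 (cv2) and the standard library are available. Lean on these libraries where they do the work, as an engineer would, in place of code of your own. Each camera call takes 0.05 s, during which the arm holds its last target. There are 200 camera calls.

## Working session

There is one attempt and no reset: what is moved stays moved. The work goes in short steps, Python scripts to look and compute and a tool call to move; the robot and the scene stay as the last step left them, time stands still between calls to the robot, and variables do not carry over. Pictures are saved under pics/ and viewed, about 8 in all and at most 12, crops included, and the job is handed in when it is done.

Besides the shell and the picture viewer there is one more tool, called after "Request:" by a JSON object that holds its "name" and its "arguments". arm_command: Moves the arm, as the interface text tells. Its arguments: {"type":"object","properties":{"translation":{"type":"array","items":{"type":"array","items":{"type":"number"}}},"twist":{"type":"array","items":{"type":"number"}},"grip":{"type":"number"},"force":{"type":"number"}},"required":["translation","twist"]}

```bash
mkdir -p pics
cat > h.py <<'E'
import numpy as np, cv2
from scipy.spatial.transform import Rotation as R
from cell import telemetry, optics, env
def snap(n,f):
    o=telemetry.get_obs(); c=optics.read_camera(n); cv2.imwrite('pics/'+f,c['img'])
    if 'extrinsics' in c: T=np.array(c['extrinsics'])
    else:
        W=np.eye(4); W[:3,:3]=R.from_euler('xyz',o['tool_rot'],degrees=True).as_matrix(); W[:3,3]=o['tool_pos']; T=W@np.array(c['hand_eye'])
    K=[c['fx'],c['fy'],c['cx'],c['cy']]
    np.savez('pics/'+f+'.npz',T=T,K=K); return c,T,K
def load(f):
    d=np.load('pics/'+f+'.npz'); return d['T'],d['K']
def ray(f,u,v,z):
    T,K=load(f); d=T[:3,:3]@np.array([(u-K[2])/K[0],-(v-K[3])/K[1],-1]); o=T[:3,3]
    return o+d*(z-o[2])/d[2]
def proj(f,p):
    T,K=load(f); q=T[:3,:3].T@(np.array(p)-T[:3,3]); return K[2]+K[0]*q[0]/-q[2],K[3]+K[1]*q[1]/q[2]
E
python3 - <<'E'
from h import *
print(telemetry.get_obs())
for n in ['scene','side','wrist']:
    c,T,K=snap(n,n+'0.png'); print(n,K,T.round(3).tolist(),[k for k in c])
E
```

```text
{'time_s': 0.0, 'qpos': array([-72.41540889,  18.4365515 ,  -4.01647849,  83.17318383,
         1.29577457,  78.5397014 ,  -3.25982479]), 'joint_velocities': array([ 0.13077136, -0.04868371,  0.03199777, -0.10214698,  0.02680668,
       -0.04644555,  0.01268947]), 'effort': array([-6.22184853e-04, -4.91273260e+01, -4.04549316e-01, -3.12549520e+01,
       -6.40135864e-02,  4.32283350e-02,  1.61932353e-04]), 'tool_pos': array([0.18750721, 0.62181142, 0.22150511]), 'tool_rot': array([1.79993895e+02, 1.04150578e-01, 7.32263432e+01]), 'force': array([0.27798989, 0.03277167, 0.08505991]), 'wrist_torque': array([-0.0270977 , -0.04554783, -0.00355075]), 'grip_width': 0.0867224321102254}
scene [446.2270834508913, 446.2270834508913, 317.9525534923288, 242.35462116409497] [[-0.866, 0.374, -0.332, 0.227], [-0.5, -0.657, 0.565, 0.454], [-0.007, 0.655, 0.756, 0.775], [0.0, 0.0, 0.0, 1.0]] ['img', 'fx', 'fy', 'cx', 'cy', 'extrinsics']
side [529.4983407570331, 529.4983407570331, 311.8623119774036, 233.02634806687686] [[0.919, 0.255, -0.302, 0.278], [-0.395, 0.615, -0.683, -0.655], [0.011, 0.746, 0.665, 0.67], [0.0, 0.0, 0.0, 1.0]] ['img', 'fx', 'fy', 'cx', 'cy', 'extrinsics']
wrist [343.49501729047313, 343.49501729047313, 315.1250753009722, 236.46144576361908] [[0.289, -0.917, -0.276, 0.112], [0.957, 0.276, 0.085, 0.645], [-0.002, -0.289, 0.957, 0.383], [0.0, 0.0, 0.0, 1.0]] ['img', 'fx', 'fy', 'cx', 'cy', 'hand_eye']
```

View pics/scene0.png

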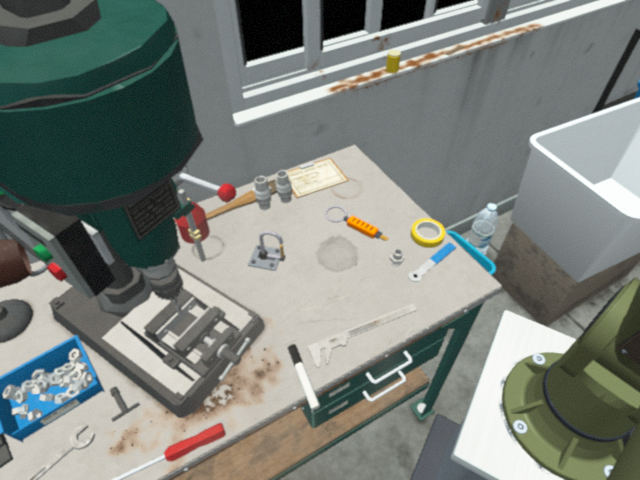

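View pics/side0.png

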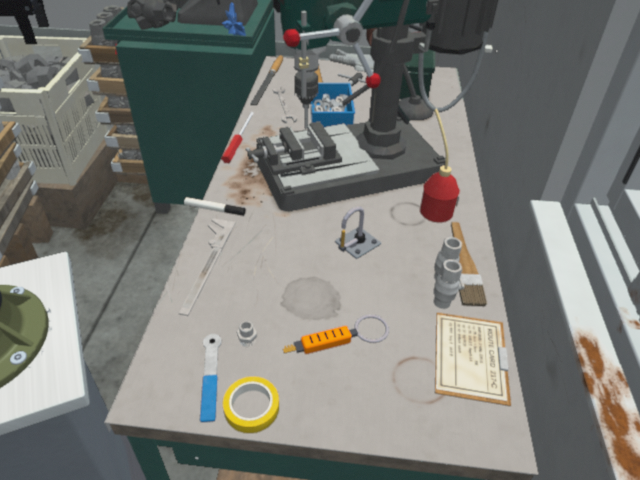

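Scene view: fob grip about (363,227), ring (336,214), hook (267,250). Side view: fob (326,339), ring (372,330), key tip (287,350), hook plate (358,243) with brass gate near (342,240). I'll segment the orange and enlarge the hook.

Run:
```python
from h import *
for f in ['scene0.png','side0.png']:
    im=cv2.imread('pics/'+f); h=cv2.cvtColor(im,cv2.COLOR_BGR2HSV)
    m=cv2.inRange(h,(8,170,150),(18,255,255)); n,l,s,c=cv2.connectedComponentsWithStats(cv2.morphologyEx(m,cv2.MORPH_CLOSE,np.ones((5,5))))
    for i in range(1,n):
        if s[i,4]>100:
            r=cv2.minAreaRect(np.argwhere(l==i)[:,::-1].astype(np.float32)); print(f,s[i],c[i],r, ray(f,*c[i],0.012))
for f,p in [('scene0.png',(336,214)),('side0.png',(372,330))]: print('ring',ray(f,*p,.01))
a=cv2.resize(cv2.imread('pics/scene0.png')[205:280,230:305],(400,400),interpolation=cv2.INTER_CUBIC)
b=cv2.resize(cv2.imread('pics/side0.png')[195:270,320:395],(400,400),interpolation=cv2.INTER_CUBIC)
cv2.imwrite('pics/hook.png',np.hstack([a,b]))
```

```text
scene0.png [347 216  31  22 298] [361.94295302 226.33892617] ((361.4000244140625, 226.2000274658203), (31.304948806762695, 9.838699340820312), 26.56505012512207) [ 0.49759194 -0.20971273  0.012     ]
side0.png [301 326  51  25 676] [325.51331361 337.81952663] ((326.1470642089844, 338.0882263183594), (14.794672966003418, 49.71980285644531), 75.96376037597656) [ 0.50082586 -0.20896475  0.012     ]
ring [ 0.57032966 -0.21700538  0.01      ]
ring [ 0.57437325 -0.22197906  0.01      ]
```

View pics/hook.png

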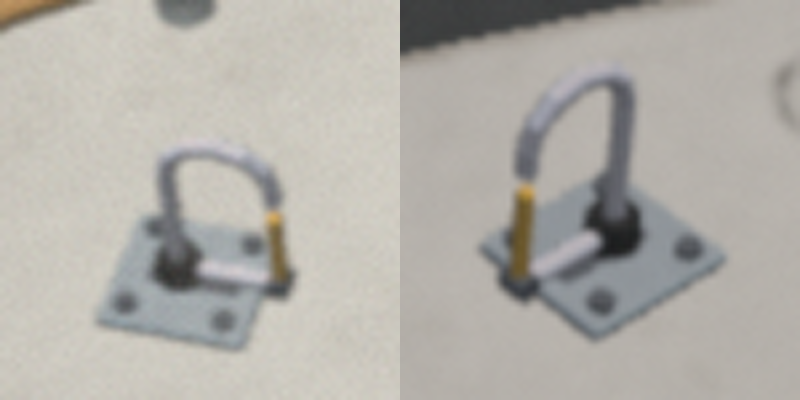

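Crop: scene plate corners (145,217), (97,322), (243,348); side corners (82,247), (197,338), (325,258). Gate is seen at (278,215–280) and (125,190–285).

Run:
```python
from h import *
k=75/400
A=[ray('scene0.png',230+u*k,205+v*k,.006)[:2].round(4) for u,v in [(145,217),(97,322),(243,348)]]
B=[ray('side0.png',320+u*k,195+v*k,.006)[:2].round(4) for u,v in [(82,247),(197,338),(325,258)]]
print(A,B)
def tri(p,q):
    M=[];b=[]
    for f,(u,v) in (('scene0.png',p),('side0.png',q)):
        T,K=load(f); x=T[:3,:3]@np.array([(u-K[2])/K[0],-(v-K[3])/K[1],-1]); x/=np.linalg.norm(x); P=np.eye(3)-np.outer(x,x); M.append(P); b.append(P@T[:3,3])
    return np.linalg.solve(sum(M),sum(b)).round(4)
for n,p,q in [('gatetop',(275,213),(125,187)),('gatebot',(280,275),(120,278)),('bush',(178,262),(213,222)),('top',(210,142),(195,68))]:
    print(n,tri((230+p[0]*k,205+p[1]*k),(320+q[0]*k,195+q[1]*k)))
```

```text
[array([ 0.6795, -0.0437]), array([0.6639, 0.0126]), array([ 0.6045, -0.0059])] [array([ 0.6104, -0.0117]), array([ 0.6269, -0.0674]), array([ 0.6858, -0.0491])]
gatetop [ 0.6088 -0.0397  0.0556]
gatebot [ 0.6095 -0.04    0.015 ]
bush [ 0.6515 -0.026   0.0137]
top [ 0.6334 -0.0334  0.0921]
```

Run:
```python
from h import *
for u,v,z in [(255,150,.06),(290,203,0),(350,160,.03),(307,70,.25),(165,180,.1)]: print(u,v,ray('side0.png',u,v,z).round(3))
for u,v,z in [(160,290,.25),(260,325,.0)]: print(ray('scene0.png',u,v,z).round(3))
y=np.radians(73.2263);A=np.array([[np.cos(y),np.sin(y)],[np.sin(y),-np.cos(y)]])
w=np.array([[.1875,.6218],[.36,.44],[.46,.22],[.5,0],[.50,-.209]])
for d in np.diff(w,axis=0): print((A@d*100).round(2), np.linalg.norm(d))
```

```text
255 150 [0.548 0.256 0.06 ]
290 203 [0.577 0.133 0.   ]
350 160 [0.737 0.187 0.03 ]
307 70 [0.636 0.188 0.25 ]
165 180 [0.348 0.164 0.1  ]
[0.609 0.252 0.25 ]
[0.559 0.12  0.   ]
[-12.43  21.76] 0.2506142254541829
[-18.18  15.92] 0.24166091947189144
[-19.91  10.18] 0.22360679774997896
[-20.01   6.03] 0.209
```

Request:
{"name": "arm_command", "arguments": {"translation": [[-2.7,3.6,0],[-2.7,3.6,0],[-2.7,3.6,0],[-2.7,3.6,0],[-2.7,3.6,0],[-4.1,3.1,0],[-4.1,3.1,0],[-4.1,3.1,0],[-4.1,3.1,0],[-4.1,3.1,0]], "twist": [0,0,0,0,0,0,0,0,0,0], "grip": 100}}

```text
time_s: 1.4
tool_pos: [0.4143, 0.1894, 0.2185]
tool_rot: [-179.9, 0.3, 73.7]
force: [0.7, -0.2, 0.6]
grip_width: 0.0871
```

Request:
{"name": "arm_command", "arguments": {"translation": [[-3.7,1.7,0],[-3.7,1.7,0],[-3.7,1.7,0],[-3.7,1.7,0],[-3.6,2.2,0],[-3.6,2.2,0],[-3.6,2.2,0],[-3.6,2.2,0],[-3.6,2.2,0],[0,0,0]], "twist": [0,0,0,0,0,0,0,0,0,-9]}}

```text
time_s: 2.65
tool_pos: [0.4923, -0.193, 0.2186]
tool_rot: [-179.9, 0.2, 82.5]
force: [-0.1, 0.3, -0.3]
grip_width: 0.087
```

Run:
```python
from h import *
o=telemetry.get_obs(); print(o['tool_pos'],o['tool_rot'],o['qpos'].round(0)); snap('wrist','w1.png'); print(proj('w1.png',[.499,-.209,.012]),proj('w1.png',[.6,-.0413,.006]))
```

```text
[ 0.49228549 -0.19299894  0.21862802] [-179.89888543    0.18162662   82.50352393] [-25.   4.  45. 102.  -3.  75. 104.]
(np.float64(302.5417899226928), np.float64(216.1661503030816)) (np.float64(455.4382449905248), np.float64(279.7377690900076))
```

View pics/w1.png

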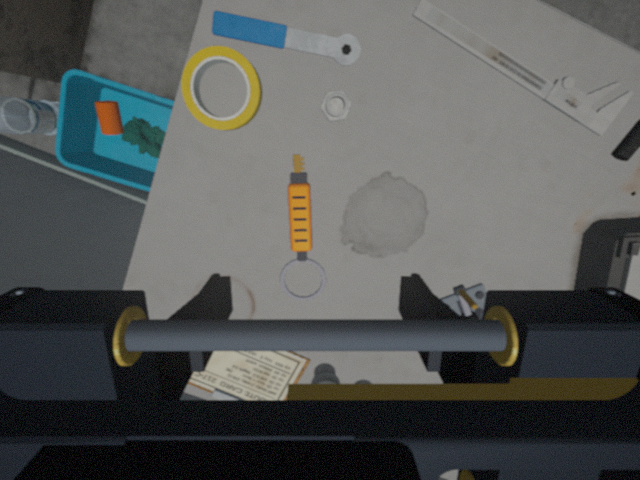

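Wrist view: grip centre about (301,217), ring centre (303,277), key tip (298,156); hook plate with its gate at about (465,300), partly hidden by the finger.

Run:
```python
from h import *
im=cv2.imread('pics/w1.png'); h=cv2.cvtColor(im,cv2.COLOR_BGR2HSV)
m=cv2.inRange(h,(8,150,130),(20,255,255)); m[:170]=0;m[265:]=0;m[:,:270]=0;m[:,330:]=0
m=cv2.morphologyEx(m,cv2.MORPH_CLOSE,np.ones((7,7))); p=np.argwhere(m>0)[:,::-1].astype(np.float32); r=cv2.minAreaRect(p); print(r)
c=ray('w1.png',*r[0],.018); g=ray('w1.png',303,277,.01); k=ray('w1.png',298,156,.01); print(c,g,k)
for d in (g-c,c-k,g-k): print(np.linalg.norm(d),np.degrees(np.arctan2(d[1],d[0])))
b=cv2.boxPoints(r); w=np.array([ray('w1.png',*q,.018)[:2] for q in b]); print(w.round(4).tolist())
e=w-np.roll(w,1,0); print(np.linalg.norm(e,axis=1),np.degrees(np.arctan2(e[:,1],e[:,0])))
```

```text
((299.70367431640625, 217.4067840576172), (67.3737564086914, 20.539518356323242), 88.02507019042969)
[ 0.49859129 -0.21181266  0.018     ] [ 0.57163073 -0.21888184  0.01      ] [ 0.43456191 -0.2047276   0.01      ]
0.07381553839693798 -5.52820460916139
0.06491501896260686 -6.3142742088402235
0.13779769708102627 -5.895681754007372
[[0.4614, -0.2186], [0.4634, -0.197], [0.538, -0.2046], [0.5359, -0.2275]]
[0.07503396 0.02164244 0.07495105 0.02293151] [173.19077657  84.49723605  -5.82520708 -95.34137941]
```

Request:
{"name": "arm_command", "arguments": {"translation": [[-0.9,0.45,3],[-0.85,0.4,4],[0,0,4],[0,0,3],[0,0,2],[0,0,0]], "twist": [0,-1.5,0,0,0,0]}}

```text
time_s: 3.45
tool_pos: [0.4992, -0.206, 0.0534]
tool_rot: [-179.9, -0.1, 84.1]
force: [0.6, 1.0, 0.2]
grip_width: 0.0866
```

Request:
{"name": "arm_command", "arguments": {"translation": [[-0.6,0,2],[0,0,1.5],[0,0,0.9],[0,0,0.4],[0,0,0]], "twist": [0,0,0,0,0]}}

```text
time_s: 4.08
tool_pos: [0.5001, -0.2121, 0.004]
tool_rot: [179.9, -0.1, 84.0]
force: [-0.3, -0.4, -0.6]
grip_width: 0.0873
```

Run:
```python
from h import *
o=telemetry.get_obs(); print(o['tool_pos'],o['tool_rot'],o['force']); snap('side','s2.png');snap('wrist','w2.png')
cv2.imwrite('pics/c2.png',np.hstack([cv2.resize(cv2.imread('pics/s2.png')[270:390,250:410],(400,300)),cv2.resize(cv2.imread('pics/w2.png'),(400,300))]))
```

```text
[ 0.50014625 -0.21208094  0.004017  ] [ 1.79929981e+02 -1.04262271e-01  8.40124965e+01] [-0.30832731 -0.36469322 -0.61328697]
```

View pics/c2.png

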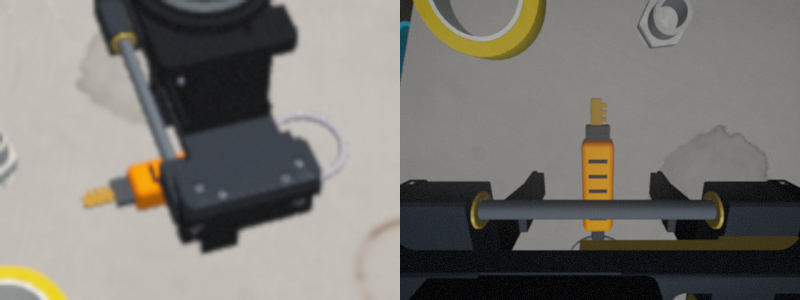

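The fob is centred between the open fingers. Closing.

Request:
{"name": "arm_command", "arguments": {"translation": [[0,0,0.15],[0,0,0],[0,0,0],[0,0,0],[0,0,0],[0,0,0],[0,0,0],[0,0,0]], "twist": [0,0,0,0,0,0,0,0], "grip": 0, "force": 25}}

```text
time_s: 5.18
tool_pos: [0.5014, -0.2122, 0.004]
tool_rot: [179.8, -0.1, 84.0]
force: [0.3, 0.5, -0.1]
grip_width: 0.0239
```

Request:
{"name": "arm_command", "arguments": {"translation": [[0,0,-1],[0,0,-1.5],[0,0,-1.5],[0,0,0],[0,0,0],[0,0,0],[0,0,0]], "twist": [0,0,0,-7.7,-7.7,-7.6,0]}}

```text
time_s: 6.05
tool_pos: [0.5031, -0.2132, 0.0517]
tool_rot: [179.4, 0.1, 107.6]
force: [-0.5, -0.1, -1.1]
grip_width: 0.0235
```

Request:
{"name": "arm_command", "arguments": {"translation": [[2,0.4,0],[3,0.5,0],[3,0.5,0],[3,0.5,0],[2,0.4,0],[0,0,0]], "twist": [0,0,0,0,0,0]}}

```text
time_s: 6.8
tool_pos: [0.4873, -0.0802, 0.0553]
tool_rot: [179.2, 0.2, 106.5]
force: [-0.1, 0.0, -1.4]
grip_width: 0.0239
```

Run:
```python
from h import *
o=telemetry.get_obs(); print(o['time_s'],o['tool_pos'],o['tool_rot'],o['force'],o['grip_width'],o['qpos'].round(0)); snap('side','s3.png');snap('scene','sc3.png')
cv2.imwrite('pics/c3.png',np.hstack([cv2.resize(cv2.imread('pics/s3.png')[195:315,260:380],(400,400),interpolation=2),cv2.resize(cv2.imread('pics/sc3.png')[190:290,230:330],(400,400),interpolation=2)]))
```

```text
6.8 [ 0.48731013 -0.08018186  0.05532162] [179.19609932   0.23985926 106.53762302] [-0.13867697  0.03037657 -1.40379769] 0.023863247476240627 [-28.   9.  37. 118.  -6.  55. 119.]
```

View pics/c3.png

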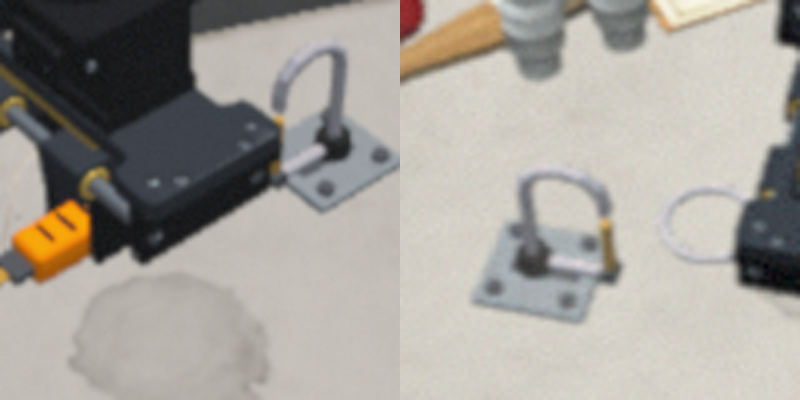

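Left: the gripper hides the ring from the side camera. Right (scene): ring's leading edge at about (662,228), gate tip at (606,220), gate foot at (612,268). I'll compare them in the same camera.

Run:
```python
from h import *
P=lambda u,v,z: ray('sc3.png',230+(u-400)/4,190+v/4,z)
y=np.radians(106.5); x=np.array([np.sin(y),-np.cos(y)]); l=np.array([-x[1],x[0]]); t=np.array([.4873,-.0802])
hy=np.radians(17.); hx=np.array([np.cos(hy),np.sin(hy)]); hl=np.array([-hx[1],hx[0]])
for n,u,v,z in [('lead',660,226,.061),('ringtop',715,186,.061),('ringbot',702,264,.061),('gatetip',606,220,.0555),('gatefoot',612,265,.016),('bush',536,262,.012),('hooktop',565,165,.098)]:
    p=P(u,v,z)[:2]; d=p-t; print(n,p.round(4),'tool fwd/lat',(d@x).round(4),(d@l).round(4),'hook lat rel nominal',((p-[.6,-.0413])@hl).round(4))
```

```text
lead [ 0.5767 -0.0456] tool fwd/lat 0.0956 0.0078 hook lat rel nominal 0.0027
ringtop [ 0.566  -0.0841] tool fwd/lat 0.0743 -0.0261 hook lat rel nominal -0.031
ringbot [ 0.5443 -0.0345] tool fwd/lat 0.0676 0.0277 hook lat rel nominal 0.0228
gatetip [ 0.6066 -0.0388] tool fwd/lat 0.1261 0.0058 hook lat rel nominal 0.0005
gatefoot [ 0.6068 -0.0402] tool fwd/lat 0.1259 0.0044 hook lat rel nominal -0.001
bush [ 0.6464 -0.0238] tool fwd/lat 0.1686 0.0089 hook lat rel nominal 0.0031
hooktop [ 0.6228 -0.0305] tool fwd/lat 0.144 0.0092 hook lat rel nominal 0.0037
```

Request:
{"name": "arm_command", "arguments": {"translation": [[0.2,0.3,0.6],[0.2,0.3,0.6],[0,0,0]], "twist": [-1,0,0]}}

```text
time_s: 7.28
tool_pos: [0.4926, -0.0794, 0.0426]
tool_rot: [179.2, 0.4, 107.2]
force: [0.1, -1.0, -0.8]
grip_width: 0.024
```

Request:
{"name": "arm_command", "arguments": {"translation": [[0,0,0],[0,0,0],[0,0,0]], "twist": [0,0,0]}}

```text
time_s: 7.65
tool_pos: [0.4925, -0.0802, 0.0424]
tool_rot: [179.3, 0.4, 107.1]
force: [0.5, -0.6, -0.7]
grip_width: 0.024
```

Request:
{"name": "arm_command", "arguments": {"translation": [[0.35,0,0],[0.3,0,0],[0,0,0]], "twist": [0,0,0]}}

```text
time_s: 8.02
tool_pos: [0.4905, -0.0733, 0.0426]
tool_rot: [179.2, 0.4, 107.1]
force: [-0.8, -0.5, -1.8]
grip_width: 0.0239
```

Run:
```python
from h import *
o=telemetry.get_obs(); print(o['time_s'],o['tool_pos'],o['tool_rot'],o['force']); snap('scene','sc4.png')
cv2.imwrite('pics/c4.png',cv2.resize(cv2.imread('pics/sc4.png')[215:280,245:325],(800,600),interpolation=2)[:,:])
y=np.radians(o['tool_rot'][2]); x=np.array([np.sin(y),-np.cos(y)]); t=o['tool_pos'][:2]; zr=o['tool_pos'][2]+.006
for q in [t+x*f for f in(.0478,.0723,.0993)]: 
    u=proj('sc4.png',[*q,zr]); print((u[0]-245)*10,(u[1]-215)*600/65)
```

```text
8.025 [ 0.4904922  -0.07326042  0.04255345] [179.23372273   0.40364128 107.12189474] [-0.83255052 -0.50402078 -1.82884581]
699.8535189405197 353.6230237063024
587.2109157904885 335.70695572071276
464.0903207786221 316.1243387625378
```

View pics/c4.png

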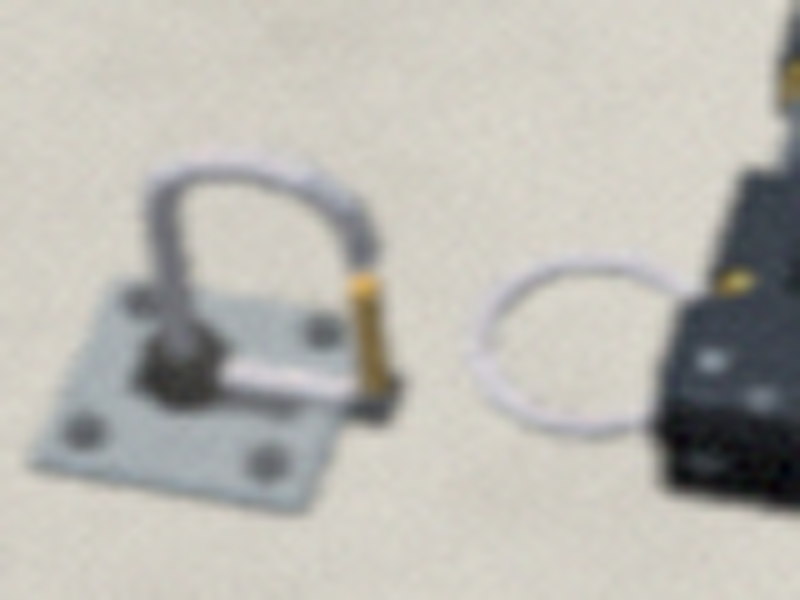

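Request:
{"name": "arm_command", "arguments": {"translation": [[-0.1,0.5,-0.15],[0,0.4,0],[0,0.2,0]], "twist": [0,0,0]}}

```text
time_s: 8.45
tool_pos: [0.5024, -0.071, 0.0445]
tool_rot: [179.2, 0.4, 107.1]
force: [0.1, 0.3, -1.2]
grip_width: 0.0235
```

Request:
{"name": "arm_command", "arguments": {"translation": [[0,0.2,0],[0,0.2,0],[0,0,0]], "twist": [0,0,0]}}

```text
time_s: 8.82
tool_pos: [0.5066, -0.0698, 0.0445]
tool_rot: [179.2, 0.4, 107.1]
force: [-0.3, 0.0, -1.3]
grip_width: 0.0237
```

Request:
{"name": "arm_command", "arguments": {"translation": [[0,0.2,0],[0,0.2,0],[0,0,0]], "twist": [0,0,0]}}

```text
time_s: 9.2
tool_pos: [0.5105, -0.0686, 0.0445]
tool_rot: [179.2, 0.4, 107.1]
force: [1.0, 0.5, -0.0]
grip_width: 0.0234
```

Request:
{"name": "arm_command", "arguments": {"translation": [[0,0.15,0],[0,0.15,0],[0,0,0]], "twist": [0,0,0]}}

```text
time_s: 9.57
tool_pos: [0.5119, -0.0682, 0.0441]
tool_rot: [179.4, 0.4, 107.1]
force: [-2.4, -0.3, -0.1]
grip_width: 0.0235
```

Request:
{"name": "arm_command", "arguments": {"translation": [[0,0.15,0],[0,0.15,0],[0,0,0]], "twist": [0,0,0]}}

```text
time_s: 9.95
tool_pos: [0.5146, -0.0674, 0.0442]
tool_rot: [179.5, 0.4, 107.1]
force: [-2.2, -1.6, -0.5]
grip_width: 0.0236
```

Request:
{"name": "arm_command", "arguments": {"translation": [[0,0.15,0],[0,0.15,0],[0,0,0]], "twist": [0,0,0]}}

```text
time_s: 10.32
tool_pos: [0.5174, -0.0665, 0.0441]
tool_rot: [179.5, 0.4, 107.1]
force: [-3.0, -0.2, 1.1]
grip_width: 0.0236
```

Contact at TCP x ≈ 0.511. The ring should snap in after about 31 mm more travel, and it meets the back bar at about 43 mm.

Request:
{"name": "arm_command", "arguments": {"translation": [[0,0.2,0],[0,0.2,0],[0,0.2,0],[0,0,0]], "twist": [0,0,0,0]}}

```text
time_s: 10.82
tool_pos: [0.5224, -0.065, 0.0437]
tool_rot: [179.6, 0.3, 107.1]
force: [-3.2, -0.6, 1.0]
grip_width: 0.0241
```

Request:
{"name": "arm_command", "arguments": {"translation": [[0,0.2,0],[0,0.2,0],[0,0.2,0],[0,0,0]], "twist": [0,0,0,0]}}

```text
time_s: 11.32
tool_pos: [0.5269, -0.0635, 0.0429]
tool_rot: [179.8, 0.3, 107.0]
force: [-3.3, -1.3, -0.2]
grip_width: 0.0233
```

Request:
{"name": "arm_command", "arguments": {"translation": [[0,0.2,0],[0,0.2,0],[0,0,0]], "twist": [0,0,0]}}

```text
time_s: 11.7
tool_pos: [0.5298, -0.0624, 0.0423]
tool_rot: [179.9, 0.3, 107.0]
force: [-4.7, -1.3, -1.1]
grip_width: 0.0235
```

Request:
{"name": "arm_command", "arguments": {"translation": [[0,0.2,-0.1],[0,0.2,-0.1],[0,0,0]], "twist": [0,0,0]}}

```text
time_s: 12.08
tool_pos: [0.5336, -0.0608, 0.0445]
tool_rot: [179.9, 0.2, 107.1]
force: [-3.2, -0.4, 1.8]
grip_width: 0.0238
```

Request:
{"name": "arm_command", "arguments": {"translation": [[0,0.2,-0.05],[0,0.2,-0.05],[0,0,0]], "twist": [0,0,0]}}

```text
time_s: 12.45
tool_pos: [0.5419, -0.0583, 0.047]
tool_rot: [179.5, 0.3, 107.1]
force: [-0.1, -0.1, -0.2]
grip_width: 0.0238
```

Request:
{"name": "arm_command", "arguments": {"translation": [[0,0.2,-0.05],[0,0.2,-0.05],[0,0,0]], "twist": [0,0,0]}}

```text
time_s: 12.82
tool_pos: [0.5466, -0.0568, 0.0483]
tool_rot: [179.4, 0.4, 107.1]
force: [0.3, 0.2, -0.6]
grip_width: 0.0237
```

The force fell to zero: it looks snapped. Checking by eye before the pull.

Run:
```python
from h import *
snap('scene','sc5.png'); snap('side','s5.png')
cv2.imwrite('pics/c5.png',np.hstack([cv2.resize(cv2.imread('pics/sc5.png')[210:280,245:315],(400,400),interpolation=2),cv2.resize(cv2.imread('pics/s5.png')[190:270,310:390],(400,400),interpolation=2)]))
```

```text
(no output)
```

View pics/c5.png

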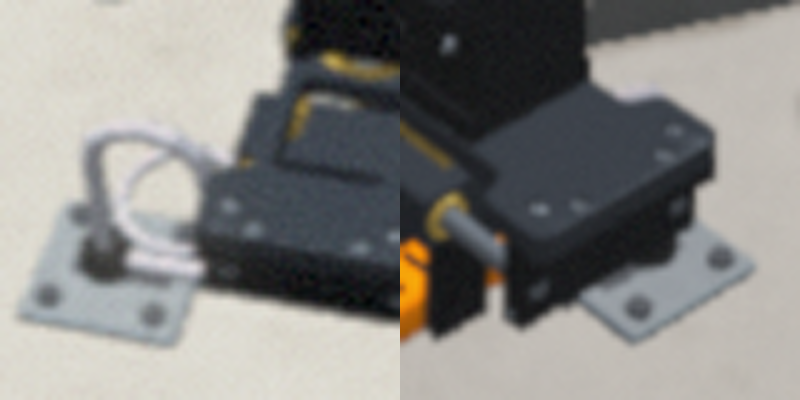

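Scene view: the ring is threaded through the loop, its leading wire near the back bar at about (120,190); the gate is hidden by the gripper. Now the pull-back.

Request:
{"name": "arm_command", "arguments": {"translation": [[0,-0.3,0.25],[0,-0.4,0.25],[0,-0.4,0],[0,-0.4,0],[0,-0.3,0],[0,0,0]], "twist": [0,0,0,0,0,0]}}

```text
time_s: 13.68
tool_pos: [0.5271, -0.0629, 0.0424]
tool_rot: [179.5, 0.3, 107.1]
force: [-0.1, 0.1, -0.8]
grip_width: 0.0233
```

Request:
{"name": "arm_command", "arguments": {"translation": [[0,-0.2,0],[0,-0.1,0],[0,0,0]], "twist": [0,0,0]}}

```text
time_s: 14.05
tool_pos: [0.5244, -0.0638, 0.0425]
tool_rot: [179.4, 0.3, 107.1]
force: [0.4, 0.7, -1.1]
grip_width: 0.0236
```

Request:
{"name": "arm_command", "arguments": {"translation": [[0,-0.1,0],[0,0,0]], "twist": [0,0]}}

```text
time_s: 14.3
tool_pos: [0.5235, -0.064, 0.0425]
tool_rot: [179.4, 0.3, 107.1]
force: [0.2, 0.1, -0.6]
grip_width: 0.0239
```

Request:
{"name": "arm_command", "arguments": {"translation": [[0,-0.1,0],[0,0,0]], "twist": [0,0]}}

```text
time_s: 14.55
tool_pos: [0.5225, -0.0643, 0.0425]
tool_rot: [179.4, 0.3, 107.1]
force: [0.3, -0.1, -1.3]
grip_width: 0.0238
```

Request:
{"name": "arm_command", "arguments": {"translation": [[0,-0.07,0],[0,0,0]], "twist": [0,0]}}

```text
time_s: 14.8
tool_pos: [0.5219, -0.0645, 0.0426]
tool_rot: [179.4, 0.3, 107.1]
force: [0.0, 0.2, -0.2]
grip_width: 0.0239
```

Request:
{"name": "arm_command", "arguments": {"translation": [[0,-0.07,0],[0,0,0]], "twist": [0,0]}}

```text
time_s: 15.05
tool_pos: [0.5217, -0.0646, 0.0427]
tool_rot: [179.4, 0.4, 107.1]
force: [-0.1, -0.8, -1.2]
grip_width: 0.0237
```

Request:
{"name": "arm_command", "arguments": {"translation": [[0,-0.05,0],[0,0,0]], "twist": [0,0]}}

```text
time_s: 15.3
tool_pos: [0.5216, -0.0647, 0.0428]
tool_rot: [179.3, 0.4, 107.1]
force: [0.3, 0.1, -1.6]
grip_width: 0.0243
```

Request:
{"name": "arm_command", "arguments": {"translation": [[0,-0.1,0]], "twist": [0]}}

```text
time_s: 15.42
tool_pos: [0.5211, -0.0648, 0.0429]
tool_rot: [179.3, 0.4, 107.1]
force: [3.9, 0.8, -2.0]
grip_width: 0.0238
```

Request:
{"name": "arm_command", "arguments": {"translation": [[0,-0.1,0]], "twist": [0]}}

```text
time_s: 15.55
tool_pos: [0.521, -0.0648, 0.0431]
tool_rot: [179.2, 0.4, 107.1]
force: [3.5, 1.4, -2.9]
grip_width: 0.0236
```

Request:
{"name": "arm_command", "arguments": {"translation": [[0,-0.13,0.02],[0,-0.13,0.02]], "twist": [0,0]}}

```text
time_s: 15.8
tool_pos: [0.5207, -0.0651, 0.0435]
tool_rot: [178.9, 0.5, 107.2]
force: [5.2, 1.4, -3.0]
grip_width: 0.0238
```

Request:
{"name": "arm_command", "arguments": {"translation": [[0,-0.13,0.02],[0,-0.13,0.02]], "twist": [0,0]}}

```text
time_s: 16.05
tool_pos: [0.5199, -0.0657, 0.0441]
tool_rot: [178.7, 0.5, 107.2]
force: [4.8, 1.0, -0.3]
grip_width: 0.0237
```

The pull held at about 5 N with the gate shut. Now ease forward and lower.

Request:
{"name": "arm_command", "arguments": {"translation": [[0,0.3,0],[0,0.4,0],[0,0.3,0.3],[0,0,0.5],[0,0,0.6],[0,0,0.6],[0,0,0.4],[0,0,0]], "twist": [0,0,0,0,0,0,0,0]}}

```text
time_s: 17.05
tool_pos: [0.5244, -0.0638, 0.0157]
tool_rot: [179.4, 0.4, 107.1]
force: [-0.1, 0.3, -0.2]
grip_width: 0.0241
```

Request:
{"name": "arm_command", "arguments": {"translation": [[0,0,0.2],[0,0,0.2]], "twist": [0,0]}}

```text
time_s: 17.3
tool_pos: [0.5249, -0.0639, 0.0119]
tool_rot: [179.3, 0.4, 107.1]
force: [-0.1, 0.6, -0.7]
grip_width: 0.0235
```

Request:
{"name": "arm_command", "arguments": {"translation": [[0,0.5,0],[0,0.5,0],[0,0,0]], "twist": [0,0,0]}}

```text
time_s: 17.68
tool_pos: [0.5357, -0.0605, 0.0123]
tool_rot: [179.3, 0.4, 107.1]
force: [-0.4, 0.2, -1.1]
grip_width: 0.0235
```

Request:
{"name": "arm_command", "arguments": {"translation": [[0,0,0.1],[0,0,0.1]], "twist": [0,0]}}

```text
time_s: 17.92
tool_pos: [0.5357, -0.0605, 0.0102]
tool_rot: [179.3, 0.4, 107.1]
force: [0.8, 0.4, -1.3]
grip_width: 0.0239
```

Now with a light grip, so the fob can pivot in the pads, lower slowly.

Request:
{"name": "arm_command", "arguments": {"translation": [[0,0,0.1],[0,0,0.1]], "twist": [0,0], "force": 5}}

```text
time_s: 18.18
tool_pos: [0.5356, -0.0606, 0.0081]
tool_rot: [179.3, 0.4, 107.1]
force: [0.1, 0.9, -0.0]
grip_width: 0.0242
```

Request:
{"name": "arm_command", "arguments": {"translation": [[0,0,0.1],[0,0,0.1]], "twist": [0,0]}}

```text
time_s: 18.42
tool_pos: [0.5357, -0.0606, 0.0062]
tool_rot: [179.3, 0.4, 107.1]
force: [-1.4, 0.6, 6.0]
grip_width: 0.0242
```

Run:
```python
from h import *
print(telemetry.get_obs()['force']); snap('wrist','w6.png'); snap('side','s6.png'); snap('scene','sc6.png')
cv2.imwrite('pics/c6.png',np.hstack([cv2.resize(cv2.imread('pics/sc6.png')[210:280,245:345],(400,280),interpolation=2),cv2.resize(cv2.imread('pics/s6.png')[200:284,280:400],(400,280),interpolation=2)]))
```

```text
[-1.44526417  0.61653828  5.95429605]
```

View pics/c6.png

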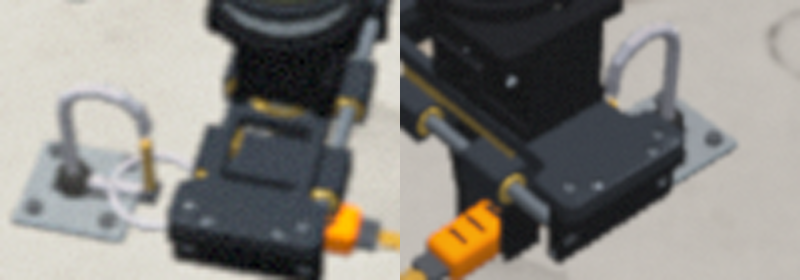

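Scene crop: the gate is upright and shut at about (148,165) with the ring around it, and its leading wire lies inside the loop over the lower bar. Settle gently, then open.

Request:
{"name": "arm_command", "arguments": {"translation": [[0,0,0.05],[0,0,0.05]], "twist": [0,0], "force": 3}}

```text
time_s: 18.82
tool_pos: [0.5359, -0.0606, 0.0058]
tool_rot: [179.3, 0.3, 107.1]
force: [-0.9, 0.1, 3.4]
grip_width: 0.0241
```

Request:
{"name": "arm_command", "arguments": {"translation": [[0,0,0],[0,0,0],[0,0,0],[0,0,0],[0,0,0],[0,0,0]], "twist": [0,0,0,0,0,0], "grip": 60}}

```text
time_s: 19.58
tool_pos: [0.5359, -0.0607, 0.005]
tool_rot: [179.3, 0.4, 107.1]
force: [-0.8, -0.1, -0.2]
grip_width: 0.0525
```

Request:
{"name": "arm_command", "arguments": {"translation": [[0,0,-1],[0,0,-2],[0,0,-3],[0,-2,-3],[0,-3,-3],[0,-3,-3],[0,-3,0],[0,0,0],[0,0,0]], "twist": [0,0,0,0,0,0,0,0,0]}}

```text
time_s: 20.7
tool_pos: [0.4279, -0.0945, 0.1639]
tool_rot: [178.8, 0.4, 107.0]
force: [0.5, -0.4, 0.2]
grip_width: 0.0522
```

Run:
```python
from h import *
o=telemetry.get_obs(); print(o['time_s'],o['force'],o['tool_pos'])
snap('side','s7.png'); snap('scene','sc7.png')
cv2.imwrite('pics/c7.png',np.hstack([cv2.resize(cv2.imread('pics/sc7.png')[205:285,245:325],(400,400),interpolation=2),cv2.resize(cv2.imread('pics/s7.png')[195:295,285:385],(400,400),interpolation=2)]))
```

```text
20.7 [ 0.50026054 -0.41727518  0.23061982] [ 0.4278895  -0.09454617  0.16385481]
```

View pics/c7.png

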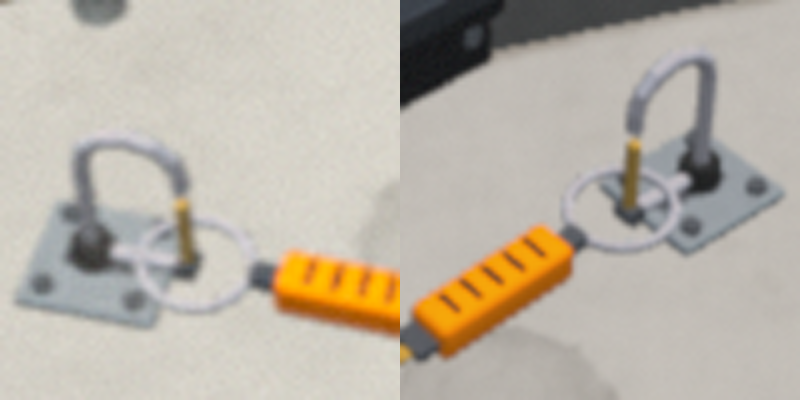

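Both views show the ring around the shut gate, its leading wire inside the loop on the lower bar, and the fob resting on the bench with the gripper clear. Handing in.

```bash
python3 -c "
from cell import env
print(env.sign_off())"
```

```text
the job is handed in; nothing more can be done
None
```

The drill's key fob is clipped onto the snap hook. I handed the job in at about 21 s.

- **Push:** The ring met the gate at TCP x ≈ 0.511 m. The highest reading during the push was about 5 N, and it fell to zero when the ring passed the gate tip.
- **Pull:** I pulled straight back at about 5 N and the ring held against the shut gate. The tool crept about 1 mm and tilted slightly during the pull.
- **Lowering:** I lowered the fob with a light grip. The reading at touchdown was about 6 N before I let go. The fob rests slightly tilted, because the ring's leading wire lies on the hook's lower bar while the grip and key end are on the bench.

**Last checks:** The scene and side cameras both show the gate shut with the ring around it, and the gripper well clear. I moved clear of the other things on the bench, but took no separate picture to check them at the end. I read forces only at the end of each move, with about 0.7 N of noise, so short peaks between readings are not ruled out.

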